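Find the fence gap with a step gauge

TASK

Find how wide the gap between the carving jig's fence and the sprung nose of its working stop is: take the comb gauge from its stand by the handle and, with its flat back against the fence, try its leaves one after the other from the thinnest up, each fully down to the board, until one binds. Leave the first leaf that binds fully down in the gap and let go of the gauge; never force it against the fence or stop, and leave everything else on the bench where it is.

Things in the scene. Friction and masses are not known exactly. Their poses are not given: they have to be found in the camera images.
- gauge: loose 150 g comb gauge, 115 mm tall, upright in the stand: wood spine 92 x 15 x 20 mm (z 55 to 75), four square-ended steel leaves below (16 mm wide, 55 long, in a row along x, 24 mm apart), wood handle on top 30 x 14 (y 0 to 14) x 40 mm (z 75 to 115). Origin: in the flat back plane y=0 common to all parts, mid-row, at leaf-end height; z up, +x to the thickest leaf, +y the stepped side
- leaf1 (a point): back lower edge of the 6 mm thick leaf (thinnest), mid-width, at x=-36 mm, y=0, z=0 of the gauge; the leaf fills y=0 to 6 mm, end square
- leaf2 (a point): back lower edge of the 9 mm thick leaf (second), mid-width, at x=-12 mm, y=0, z=0 of the gauge; the leaf fills y=0 to 9 mm, end square
- leaf3 (a point): back lower edge of the 12 mm thick leaf (third), mid-width, at x=12 mm, y=0, z=0 of the gauge; the leaf fills y=0 to 12 mm, end square
- leaf4 (a point): back lower edge of the 15 mm thick leaf (thickest), mid-width, at x=36 mm, y=0, z=0 of the gauge; the leaf fills y=0 to 15 mm, end square
- stand: dark wooden trough where the gauge starts, outside 116 x 40 x 32 mm, slot 100 x 20 mm with its floor 6 mm above the table. Origin: centre of the underside, x along the slot. Fixed.
- jig: wooden board 220 (x) x 180 (y, -65 to +115) x 12 mm fixed on the bench, carrying the fence and the stop blocks. Origin: on its underside, z up; x along the fence, +y from the fence to the stops. Fixed.
- fence: dark wooden fence on the board, 200 mm along x, 22 mm thick, 45 mm high above the board; origin: lower edge of its gap-side face, mid-length; that upright face is at its y=0 and looks to +y. Fixed, rigid.
- gap (a point): board top at the foot of the fence face (y=0), opposite mid-nose (x=0); axes as jig. Gap: y=0 to the nose, width unknown, 7.6 to 14.2 mm, always 0.8 to 1.4 mm under one of the 9, 12, 15 mm leaves. That leaf binds: it needs a push of some 7 to 12 N to enter, then drags, and the nose shoves it to the fence with 5 to 7 N; thinner ones have over 1.5 mm play, thicker ones cannot go in. A leaf fully down has all four leaf ends on the board
- stop_a: one of three look-alike stop blocks (a, b, c) fixed on the board: pale wood 50 x 30 x 36 mm high, with a steel nose out of its -y face. Any one of them may be the working one, 45 mm from the fence face to its origin (about), its nose making the gap; the other two are unused spares parked 70 mm further to +y. Origin: under the block's centre
- stop_b: as stop_a. Each nose is 14 mm wide along x, its front a lying half-round of 12 mm radius, foremost line 18 mm and top 30 mm above the board; it stands 16 to 22 mm out of the block, differing from block to block by an unknown amount
- stop_c: as stop_a. Each nose is sprung along y: it starts to yield at about 5 N, takes 1.5 N more per mm, and is solid after 2.2 mm
- chisel_a: bystander: 230 mm carving chisel lying beside the stand
- chisel_b: bystander: 210 mm carving chisel lying near the robot
- mallet: bystander: carver's mallet lying, 76 mm thick
- cup: bystander: white cup 85 mm high
- offcut: bystander: 26 x 30 x 14 mm offcut on the jig board
- relief: bystander: half-carved wooden relief 130 x 90 x 22 mm
- pencil: bystander: 160 mm pencil
Mind the look-alikes: they are no part of the job. Leave any blue look-alike of the gauge alone.

How it is judged:
By the outcome, as a careful person would: the job done as asked, in the order asked, and still so for the second after the job is handed in, with the robot touching nothing.
It also fails if it takes over 61 s, if anything falls off the work surface, if the arm or the gripper's body presses on something with over 40 N, if the wrist force passes 120 N, or if a joint passes its speed limit or range.

ROBOT

A 6-joint arm with a two-finger parallel gripper is mounted at the origin on the work surface. World frame = base frame: x ahead of the robot, y to its left, z up, the work surface at z = 0. Lengths are in m, angles in degrees, forces in N, time in s.
With the tool pointing down it reaches from about 0.4 to 0.825 m from the base axis. Payload 7 kg.
Tool frame: the origin (TCP) lies midway between the tips of the shut fingers; the grasp point (between the pads) lies r.tcp_to_grasp behind it (r.tcp_to_grasp is the distance from the TCP to the grasp point, in m); x points along the fingers, y is the direction in which the jaws open and shut, and the axes are right-handed (so a half turn about x gives the same grasp; the last joint's range is limited). The gripper opens to 88 mm and grips with 3 to 60 N. Pads are 19 mm wide; open, the fingers measure 130 mm over their backs; the gripper's body (78 mm by 193 mm) begins 47 mm behind the grasp point.
Start: joints at [-53.795, 20.546, 0.682, 0, -70.136, -16.507], TCP at [0.227, -0.635, 0.227] pointing down, gripper open.
Joint ranges: [-176.03, 176.03], [-82.01, 121.73], [-58.28, 71.71], [-173.87, 95.51], [-174.79, -0.11], [-173.66, 173.66]. Speed limits (degrees/s): [136.94, 136.94, 172.46, 180, 180, 180].

INTERFACE

Orientations are given as [roll, pitch, yaw] about the fixed x, y, z axes, in that order (R = Rz(yaw) Ry(pitch) Rx(roll)).
In Python, from plant import r gives the robot as it stands.
- The arm moves only by the tool carry_out, never from a script. Its argument "moves" is a list of rows, each a list of 7 numbers: the shift along the world's x, y, z in mm, then the turn, a rotation vector about the world's x, y, z in rad, then the opening in per cent of the stroke, from 0 (shut) to 100 (fully open). In form: [[x, y, z, wx, wy, wz, claw], ...]. A call has 1 to 5 rows; each row is the pose to reach, as a shift and turn from the pose commanded when the call began; what a row does not reach only later rows make up. A row lasts 1/10 s, in which the tool goes at most 50 mm and 8.59 degrees, less where a joint would pass 70% of its speed; a pose out of reach is approached as far as the arm can. A call with a gripper value outside its range is refused whole. The fingers move at their own pace and stop on an object; "squeeze" is the grip in N (left out, the last holds). Time passes only in rows, so rows that repeat a pose let the fingers close. It gives the time, the measured TCP pose, the force and the opening at its end, in the units of the state.
- r.get_state(): the state, without advancing time (a new reading comes with each control period).
- r.capture(name): name is "scene" or "side" or "wrist"; returns the picture (400x640x3 uint8, blue, green, red); there is no depth.
- r.camera_params(name): a dict with "K" (3x3 intrinsics, pixels), "rvec" (rotation vector, rad) and "tvec" (3), from world to camera coordinates, as OpenCV has them. Camera axes: x right, y down, z forward; pixel columns grow to the right and rows downward; lengths in m; the calibration is good to about 2 mm. A picture is of the moment at which its call begins: read the wrist's pose just before it. camera_params takes no time and is no camera call; for the wrist camera it gives the pose at the moment of the call.
- r.close_job(): hands the job in, once; it reports no verdict.
The state is a dict: "time_s": time; "joints": joint angles; "qd": joint speeds; "joint_torque": joint torques, N m; "tcp_pos": TCP position; "eef_rot": TCP orientation; "contact_force": force on the tool from outside, world axes, zero at the start; "moment": the same for the moment, N m; "gripper_width": finger opening in m.
Only numpy, scipy, OpenCV 4.12 (cv2) and the standard library are available. Lean on these libraries where they do the work, as an engineer would, in place of code of your own. Each camera call takes 0.05 s, during which the arm holds its last target. There are 200 camera calls.

## Working session

There is one attempt and no reset: what is moved stays moved. The work goes in short steps, Python scripts to look and compute and a tool call to move; the robot and the scene stay as the last step left them, time stands still between calls to the robot, and variables do not carry over. Pictures are saved under pics/ and viewed, about 8 in all and at most 12, crops included, and the job is handed in when it is done.

Besides the shell and the picture viewer there is one more tool, called after "Emit:" by a JSON object that holds its "method" and its "body", one argument or row to a line. carry_out: Moves the arm, as the interface text tells. Its arguments: {"type":"object","properties":{"moves":{"type":"array"},"squeeze":{"type":"number"}},"required":["moves"]}

```bash
mkdir -p pics; ls
cat > h.py <<'E'
import numpy as np, cv2
from plant import r
def cam(n):
    p=r.camera_params(n); R=cv2.Rodrigues(np.array(p["rvec"],float))[0]
    return np.array(p["K"],float),R,np.array(p["tvec"],float).ravel()
def ray(c,uv):
    K,R,t=c; d=R.T@np.linalg.inv(K)@np.array([uv[0],uv[1],1.]); return -R.T@t,d
def onz(c,uv,z):
    o,d=ray(c,uv); return o+d*(z-o[2])/d[2]
def proj(c,P):
    K,R,t=c; q=K@(R@np.array(P,float)+t); return q[:2]/q[2]
E
python3 - <<'E'
from h import *
for n in ("scene","side"):
    cv2.imwrite(f"pics/{n}0.png",r.capture(n)); K,R,t=cam(n); print(n,K[0,0],-R.T@t)
print(r.tcp_to_grasp,r.get_state())
E
```

```text
pics
scene 432.70329053909666 [1.13601749 0.02731415 0.75220339]
side 489.3613482881204 [0.13694326 1.02909314 0.88242106]
0.0188 {'time_s': 0.1, 'joints': array([-5.37950842e+01,  2.05873845e+01,  6.40103766e-01, -1.64067448e-02,
       -7.01367070e+01, -1.65069258e+01]), 'qd': array([ 0.03885538, -0.11286792,  0.11669352,  0.03611731, -0.03868642,
       -0.02608463]), 'joint_torque': array([-2.85123708e-03, -5.84160697e+01,  2.93749827e+01,  7.01538920e+00,
        1.02008818e-02, -7.15970668e-05]), 'tcp_pos': array([ 0.22734076, -0.63510678,  0.22572817]), 'eef_rot': array([ 96.10186006,  89.91460721, 115.79426412]), 'contact_force': array([0.50029616, 0.12073178, 0.32910025]), 'moment': array([-0.00473005,  0.0104998 , -0.03012914]), 'gripper_width': 0.08753434169952322}
```

View pics/scene0.png

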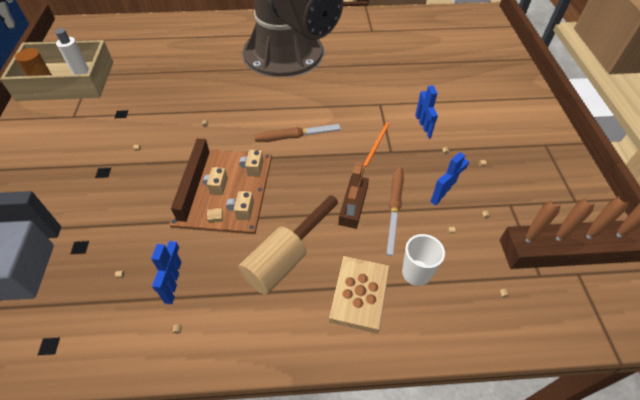

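View pics/side0.png

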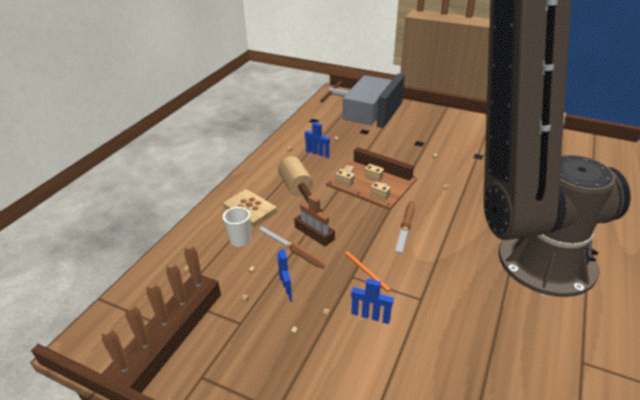

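The scene shows a wooden gauge in the dark stand at (353,195); three blue look-alikes at (428,110), (450,178) and (167,270), which I leave alone; and the jig with its fence at (190,180). There are three stops: (253,160), (215,180) and (243,205). The one at (215,180) is nearest the fence, so it should be the working one. I'll enlarge to confirm.

Run:
```python
from h import *
i=cv2.imread("pics/scene0.png"); cv2.imwrite("pics/crop1.png",cv2.resize(i[130:240,160:380],(792,396),interpolation=cv2.INTER_CUBIC))
c=cam("scene")
for n,uv,z in [("stand",(353,200),.03),("handletop",(360,170),.12),("stopmid",(215,175),.048),("stop2",(254,156),.048),("stop3",(243,200),.048),("fenceT",(205,142),.057),("fenceB",(180,198),.057),("boardBR",(252,230),.012),("boardTR",(271,153),.012)]:
    print(n,onz(c,uv,z).round(3))
```

```text
stand [0.586 0.138 0.03 ]
handletop [0.582 0.147 0.12 ]
stopmid [ 0.514 -0.152  0.048]
stop2 [ 0.463 -0.07   0.048]
stop3 [ 0.586 -0.09   0.048]
fenceT [ 0.422 -0.18   0.057]
fenceB [ 0.58  -0.216  0.057]
boardBR [ 0.637 -0.074  0.012]
boardTR [ 0.422 -0.035  0.012]
```

View pics/crop1.png

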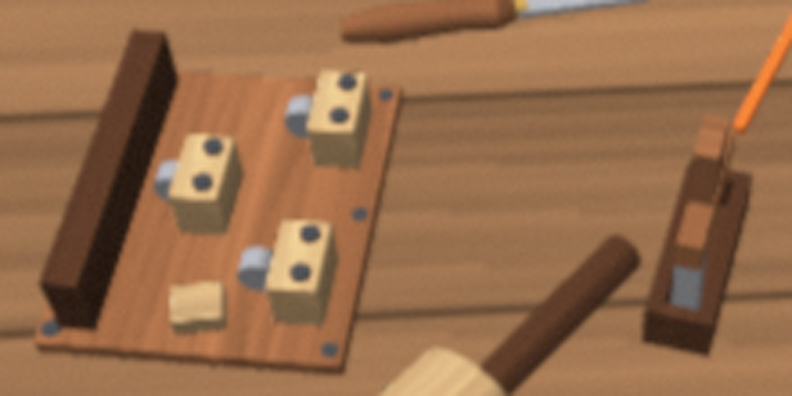

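The middle stop's block is clearly the nearest to the fence, with its nose close by; the other two are parked further out. Next I fly the wrist camera over the stand.

Run:
```python
from h import *
from scipy.spatial.transform import Rotation as Ro
s=r.get_state(); T=Ro.from_euler("xyz",s["eef_rot"],degrees=True).as_matrix(); print(T.round(3))
K,R,t=cam("wrist"); C=-R.T@t
print("cam in tool",(T.T@(C-s["tcp_pos"])).round(3)); print("cam axes in tool\n",(T.T@R.T).round(3),K[0,0])
```

```text
[[-0.001 -0.337  0.942]
 [ 0.001  0.942  0.337]
 [-1.     0.001 -0.   ]]
cam in tool [-0.158 -0.001 -0.066]
cam axes in tool
 [[-0.    -0.248  0.969]
 [ 1.    -0.001  0.   ]
 [ 0.     0.969  0.248]] 357.8070507604602
```

Emit:
{"method": "carry_out", "body": {
  "moves": [
    [20, 45, 10, 0, 0, 0, 100],
    [40, 90, 20, 0, 0, 0, 100],
    [60, 135, 30, 0, 0, 0, 100],
    [80, 180, 40, 0, 0, 0, 100],
    [100, 225, 50, 0, 0, 0, 100]
  ]
}}

```text
time_s: 0.6
tcp_pos: [0.3272, -0.4097, 0.2763]
eef_rot: [110.6, 90.0, 130.3]
contact_force: [1.6, 0.2, 1.0]
gripper_width: 0.0873
```

Emit:
{"method": "carry_out", "body": {
  "moves": [
    [25, 40, 5, 0, 0, -0.08, 100],
    [50, 80, 10, 0, 0, -0.16, 100],
    [75, 120, 20, 0, 0, -0.25, 100],
    [100, 165, 30, 0, 0, -0.35, 100],
    [120, 200, 40, 0, 0, -0.45, 100]
  ]
}}

```text
time_s: 1.1
tcp_pos: [0.4474, -0.2094, 0.3166]
eef_rot: [109.3, 90.0, 103.1]
contact_force: [1.6, 0.3, 0.1]
gripper_width: 0.0875
```

Emit:
{"method": "carry_out", "body": {
  "moves": [
    [10, 20, 0, 0, 0, -0.1, 100],
    [10, 30, 0, 0, 0, -0.12, 100],
    [10, 30, 0, 0, 0, -0.12, 100]
  ]
}}

```text
time_s: 1.4
tcp_pos: [0.4571, -0.1803, 0.3161]
eef_rot: [150.7, 90.0, 137.9]
contact_force: [0.2, 0.3, 0.0]
gripper_width: 0.0874
```

Run:
```python
from h import *
import pickle
c=cam("wrist"); i=r.capture("wrist"); cv2.imwrite("pics/w1.png",i); pickle.dump(c,open("w1.pkl","wb")); print(r.get_state()["tcp_pos"])
```

```text
[ 0.45694569 -0.18104073  0.31611487]
```

View pics/w1.png

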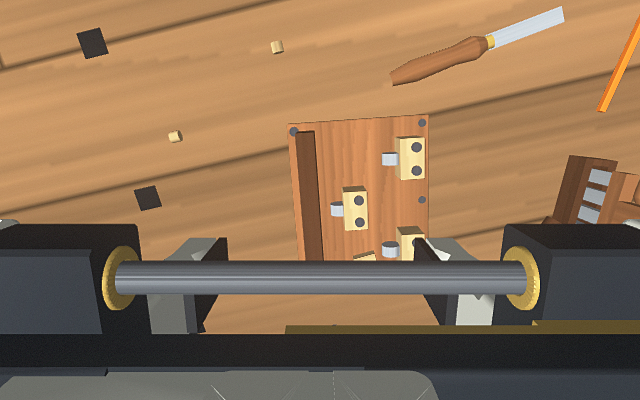

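The wrist view shows the jig: fence at (308,195), working stop at (355,208) with its nose at (337,210). The stand is at right (590,195), with steel leaves showing on the side towards the jig. I move over the stand.

Emit:
{"method": "carry_out", "body": {
  "moves": [
    [7, 48, 0, 0, 0, 0, 100],
    [14, 96, 0, 0, 0, 0, 100],
    [21, 144, 0, 0, 0, 0, 100],
    [28, 192, 0, 0, 0, 0, 100],
    [35, 240, 0, 0, 0, 0, 100]
  ]
}}

```text
time_s: 1.95
tcp_pos: [0.4919, 0.0593, 0.3165]
eef_rot: [25.8, 90.0, 12.9]
contact_force: [1.5, -0.7, 0.9]
gripper_width: 0.0878
```

Emit:
{"method": "carry_out", "body": {
  "moves": [
    [10, 40, 0, 0, 0, 0, 100],
    [15, 60, 0, 0, 0, 0, 100],
    [15, 60, 0, 0, 0, 0, 100]
  ]
}}

```text
time_s: 2.25
tcp_pos: [0.5076, 0.1198, 0.3155]
eef_rot: [-134.8, 89.9, -147.6]
contact_force: [-0.6, 0.7, -0.4]
gripper_width: 0.0877
```

Run:
```python
from h import *
import pickle
c=cam("wrist"); i=r.capture("wrist"); cv2.imwrite("pics/w2.png",i); pickle.dump(c,open("w2.pkl","wb")); print(r.get_state()["tcp_pos"])
p=proj(c,(.586,.138,.03)).round().astype(int); print(p)
x0=max(0,min(p[0]-100,440)); y0=max(0,p[1]-110); print(x0,y0)
cv2.imwrite("pics/w2c.png",cv2.resize(i[y0:y0+150,x0:x0+200],None,fx=4,fy=4,interpolation=cv2.INTER_CUBIC))
```

```text
[0.50717658 0.11852666 0.31567306]
[348 222]
248 112
```

View pics/w2c.png

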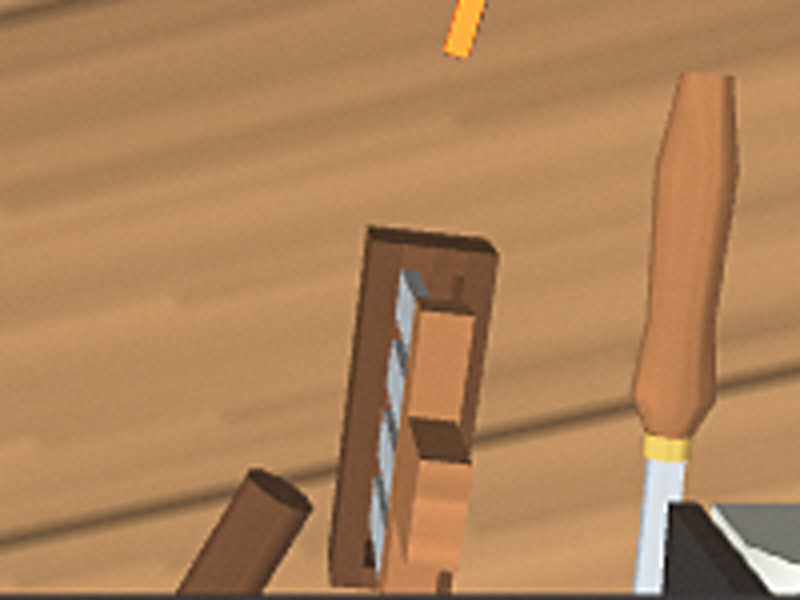

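Crop: the gauge stands in the slot with its leaves flush in one straight line on the left (world -y) side, so that is the flat back. The leaf end at the top (403–428, 285) is thin, so leaf1 is nearest the robot. The gauge +x and +y therefore run roughly along world +x and +y, the same as the jig, and no half turn is needed. I turn these pixels into points.

Run:
```python
from h import *
import pickle
c=pickle.load(open("w2.pkl","rb"))
f=lambda u,v,z: onz(c,(u/4+248-.4,v/4+112-.4),z)*1000
A=f(420,305,.081);B=f(475,313,.081);C=f(418,460,.121);D=f(470,462,.121)
L=f(366,236,.032);Lb=f(331,580,.032);Rr=f(496,250,.032)
# spine left edge lower point
E_=f(410,415,.081); G=f(462,428,.081)
for n,p in zip("A B C D L Lb Rr E G".split(),(A,B,C,D,L,Lb,Rr,E_,G)): print(n,p.round(1))
ang=lambda p,q: np.degrees(np.arctan2((q-p)[1],(q-p)[0])).round(1)
print("yaw stand",ang(L,Lb),"spine",ang(A,E_),ang(B,G), "AB",np.linalg.norm(B-A),"CD",np.linalg.norm(D-C),"standW",np.linalg.norm(Rr-L))
# jig from w1
w=pickle.load(open("w1.pkl","rb"))
g=lambda u,v,z: onz(w,(u,v),z)*1000
i=cv2.imread("pics/w1.png"); cv2.imwrite("pics/w1c.png",cv2.resize(i[112:262,280:440],None,fx=5,fy=4,interpolation=cv2.INTER_CUBIC))
P=[g(289,124,.012),g(427,114,.012)];print("board",[p.round(1) for p in P],ang(*P)-90,np.linalg.norm(P[1]-P[0]))
```

```text
A [531.1 150.9  81. ]
B [536.8 165.5  81. ]
C [562.1 140.5 121. ]
D [565.7 153.5 121. ]
L [516.9 141.   32. ]
Lb [626.5 105.7  32. ]
Rr [530.2 179.6  32. ]
E [561.9 141.7  81. ]
G [569.  155.4  81. ]
yaw stand -17.9 spine -16.7 -17.4 AB 15.634279095444231 CD 13.464651667393479 standW 40.82921166675533
board [array([ 398.1, -207.5,   12. ]), array([424.7, -35.9,  12. ])] -8.799999999999997 173.6393260684471
```

View pics/w1c.png

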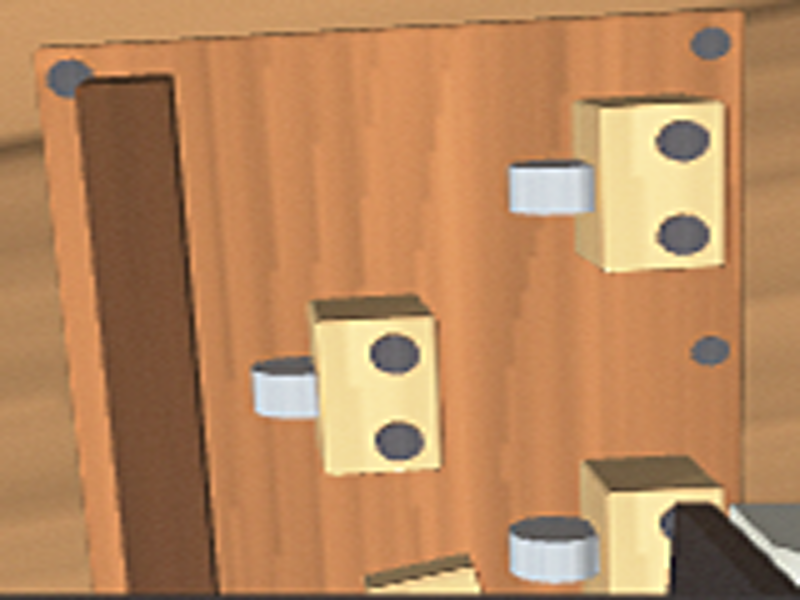

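Sizes check (spine 15.6/15, handle 13.5/14, stand 40.8/40), and two estimates agree on the handle centre: (578,143.5), yaw -17.5°. I go for the grasp.

Emit:
{"method": "carry_out", "body": {
  "moves": [
    [35, 12, -20, 0, 0, -0.04, 100],
    [71, 24, -45, 0, 0, -0.08, 100],
    [71, 24, -90, 0, 0, -0.08, 100],
    [71, 24, -130, 0, 0, -0.08, 100],
    [71, 24, -150, 0, 0, -0.08, 100]
  ]
}}

```text
time_s: 2.8
tcp_pos: [0.5763, 0.1395, 0.1623]
eef_rot: [-138.6, 89.7, -156.3]
contact_force: [-0.2, -0.4, 0.1]
gripper_width: 0.088
```

Emit:
{"method": "carry_out", "body": {
  "moves": [
    [0, 0, -30, 0, 0, 0, 100],
    [0, 0, -60, 0, 0, 0, 100],
    [0, 0, -78, 0, 0, 0, 100],
    [0, 0, -78, 0, 0, 0, 100],
    [0, 0, -78, 0, 0, 0, 100]
  ]
}}

```text
time_s: 3.3
tcp_pos: [0.5784, 0.1411, 0.0889]
eef_rot: [-68.5, 90.0, -86.1]
contact_force: [-0.1, -0.1, 0.5]
gripper_width: 0.0878
```

Run:
```python
from h import *
i=r.capture("wrist"); cv2.imwrite("pics/w3.png",i[40:330,150:500]); s=r.get_state(); print(s["tcp_pos"],s["contact_force"])
from scipy.spatial.transform import Rotation as Ro
T=Ro.from_euler("xyz",s["eef_rot"],degrees=True).as_matrix();print(T.round(3))
```

```text
[0.57881287 0.1416299  0.08955144] [ 0.66837384 -0.62834762  0.32357226]
[[ 0.001  0.302  0.953]
 [ 0.     0.953 -0.302]
 [-1.     0.001  0.001]]
```

View pics/w3.png

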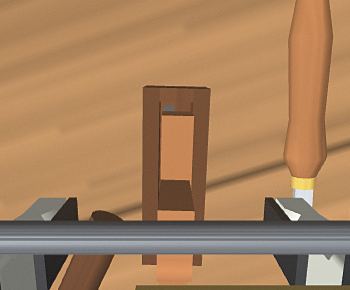

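The handle lies between the open jaws, well aligned but about 2 mm to +y. I correct that and close.

Emit:
{"method": "carry_out", "body": {
  "moves": [
    [1, 2, -3, 0, 0, 0, 100],
    [1, 2, -3, 0, 0, 0, 40],
    [1, 2, -3, 0, 0, 0, 0],
    [1, 2, -3, 0, 0, 0, 0],
    [1, 2, -3, 0, 0, 0, 0]
  ],
  "squeeze": 20
}}

```text
time_s: 3.85
tcp_pos: [0.579, 0.1445, 0.0855]
eef_rot: [50.3, 90.0, 32.8]
contact_force: [0.5, -0.8, 0.8]
gripper_width: 0.0612
```

Emit:
{"method": "carry_out", "body": {
  "moves": [
    [0, 0, 0, 0, 0, 0, 0],
    [0, 0, 0, 0, 0, 0, 0],
    [0, 0, 0, 0, 0, 0, 0],
    [0, 0, 0, 0, 0, 0, 0]
  ],
  "squeeze": 50
}}

```text
time_s: 4.25
tcp_pos: [0.579, 0.1444, 0.0853]
eef_rot: [-140.9, 90.0, -158.5]
contact_force: [-0.8, 0.6, -0.0]
gripper_width: 0.0294
```

Emit:
{"method": "carry_out", "body": {
  "moves": [
    [0, 0, 0, 0, 0, 0, 0],
    [0, 0, 0, 0, 0, 0, 0],
    [0, 0, 0, 0, 0, 0, 0],
    [0, 0, 0, 0, 0, 0, 0]
  ]
}}

```text
time_s: 4.65
tcp_pos: [0.5789, 0.1443, 0.0852]
eef_rot: [-131.2, 90.0, -148.8]
contact_force: [-0.2, -0.1, -0.2]
gripper_width: 0.014
```

Run:
```python
from h import *
import pickle
# jig estimates from w1 (crop px -> full: u/5+280, v/4+112)
w=pickle.load(open("w1.pkl","rb"))
g=lambda u,v,z: onz(w,(u/5+280-.4,v/4+112-.4),z)*1000
ang=lambda p,q: np.degrees(np.arctan2((q-p)[1],(q-p)[0])).round(2)
pts=dict(fT0=(172,76,.057),fT1=(217,590,.057),fL0=(77,82,.057),fL1=(130,590,.057),bL0=(37,48,.012),bL1=(92,590,.012),bR0=(745,10,.012),bR1=(741,500,.012),
 nT0=(253,370,.042),nT1=(253,372,.030),nB=(256,412,.030),bk0=(315,318,.048),bk1=(436,316,.048),bk2=(327,474,.048),bk3=(441,468,.048),off0=(367,580,.026),off1=(470,558,.026))
P={k:g(*v) for k,v in pts.items()}
for k in P: print(k,P[k].round(1))
for a,b in [("fT0","fT1"),("fL0","fL1"),("bL0","bL1"),("bR0","bR1"),("bk0","bk2"),("bk1","bk3")]: print(a,b,ang(P[a],P[b]),np.linalg.norm(P[a]-P[b]).round(1))
```

```text
fT0 [ 411.1 -177.4   57. ]
fT1 [ 567.4 -202.3   57. ]
fL0 [ 407.9 -199.    57. ]
fL1 [ 562.5 -223.5   57. ]
bL0 [ 397.  -209.8   12. ]
bL1 [ 578.4 -240.    12. ]
bR0 [425.3 -34.   12. ]
bR1 [586.  -59.4  12. ]
nT0 [ 503.8 -178.5   42. ]
nT1 [ 507.5 -179.    30. ]
nB [ 520.7 -181.1   30. ]
bk0 [ 489.7 -160.1   48. ]
bk1 [ 495.6 -131.2   48. ]
bk2 [ 539.2 -167.6   48. ]
bk3 [ 543.7 -139.3   48. ]
off0 [ 585.8 -164.9   26. ]
off1 [ 584.2 -136.4   26. ]
fT0 fT1 -9.05 158.3
fL0 fL1 -9.02 156.6
bL0 bL1 -9.44 183.9
bR0 bR1 -8.99 162.6
bk0 bk2 -8.56 50.1
bk1 bk3 -9.57 48.7
```

Gripped at 14.0 mm, as it should be. The jig also measures well: yaw -9.05°, fence 21.9 mm thick, block centre 44 mm from the face. I lift straight up.

Emit:
{"method": "carry_out", "body": {
  "moves": [
    [0, 0, 8, 0, 0, 0, 0],
    [0, 0, 25, 0, 0, 0, 0],
    [0, 0, 50, 0, 0, 0, 0],
    [0, 0, 80, 0, 0, 0, 0],
    [0, 0, 100, 0, 0, 0.03, 0]
  ]
}}

```text
time_s: 5.15
tcp_pos: [0.5796, 0.1446, 0.188]
eef_rot: [37.8, 89.9, 22.0]
contact_force: [0.9, -0.2, -1.8]
gripper_width: 0.0136
```

Emit:
{"method": "carry_out", "body": {
  "moves": [
    [-4, -45, 0, 0, 0, 0.02, 0],
    [-8, -90, 0, 0, 0, 0.04, 0],
    [-12, -135, 0, 0, 0, 0.06, 0],
    [-16, -180, 0, 0, 0, 0.08, 0],
    [-20, -225, 0, 0, 0, 0.1, 0]
  ]
}}

```text
time_s: 5.65
tcp_pos: [0.5586, -0.0822, 0.1861]
eef_rot: [23.0, 89.9, 13.0]
contact_force: [1.5, -0.1, -0.2]
gripper_width: 0.0136
```

Emit:
{"method": "carry_out", "body": {
  "moves": [
    [-4, -40, 0, 0, 0, 0.01, 0],
    [-8, -75, 0, 0, 0, 0.02, 0],
    [-11, -100, 0, 0, 0, 0.02, 0],
    [-11, -107, 0, 0, 0, 0.02, 0],
    [-11, -107, 0, 0, 0, 0.02, 0]
  ]
}}

```text
time_s: 6.15
tcp_pos: [0.5479, -0.1884, 0.1856]
eef_rot: [19.5, 90.0, 10.5]
contact_force: [-0.3, -0.6, -0.4]
gripper_width: 0.0136
```

```bash
cat > st.py <<'E'
from h import *
from scipy.spatial.transform import Rotation as Ro
# TCP in jig axes: s along the fence from its -x end (nose ~100), d off the fence face
n=np.array([.1573,.9876]);a=np.array([.9876,-.1573]);F=np.array([411.1,-177.4])
def st():
    s=r.get_state();p=s["tcp_pos"]*1000;q=p[:2]-F;f=s["contact_force"]
    T=Ro.from_euler("xyz",s["eef_rot"],degrees=True).as_matrix()
    print("t",round(s["time_s"],2),"s %.1f d %.1f z %.1f"%(q@a,q@n,p[2]),"F a,n,z",(f[:2]@a).round(2),(f[:2]@n).round(2),f[2].round(2),"M",np.array(s["moment"]).round(2),"yaw",np.degrees(np.arctan2(-T[0,1],T[1,1])).round(2),"tilt",T[2,1:].round(4),"w",round(s["gripper_width"],4))
if __name__=="__main__": st()
E
python3 - <<'E'
from st import *
import pickle
st(); pickle.dump(cam("wrist"),open("w4.pkl","wb")); i=r.capture("wrist"); cv2.imwrite("pics/w4.png",cv2.resize(i[100:280,190:450],None,fx=3,fy=3,interpolation=cv2.INTER_CUBIC))
E
```

```text
t 6.15 s 136.8 d 10.6 z 185.6 F a,n,z -0.17 -0.62 -0.38 M [-0.01  0.03  0.06] yaw -9.05 tilt [0.0001 0.0002] w 0.0136
```

View pics/w4.png

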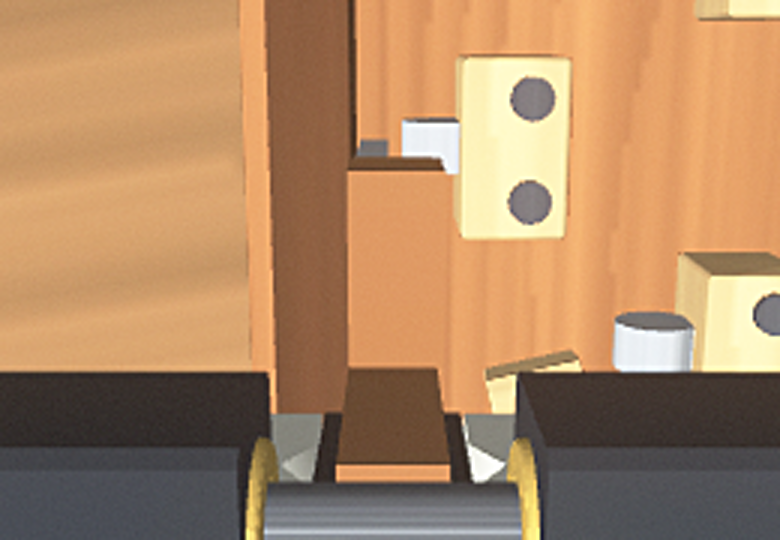

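The gauge hangs square to the fence, with leaf1 at (372,150) and the nose at (402–458,120–170). I check its position in the hand and relative to the gap.

Run:
```python
from st import *
import pickle
c=pickle.load(open("w4.pkl","rb"))
def jd(u,v,z,n_):
    p=onz(c,(u/3+190-.33,v/3+100-.33),z)*1000; q=p[:2]-F; print(n_,"s %.1f d %.1f"%(q@a,q@n))
zs=.1856-.0852+.006+.075
jd(348,170,zs,"spine back -x (exp s 90.8, d TCP-7)"); jd(441,170,zs,"spine front -x"); jd(355,60,.057,"fence face"); jd(350,140,.057,"fence face")
jd(402,122,.042,"nose -x top z42"); jd(402,122,.030,"nose z30"); jd(402,155,.030,"nose fr z30"); jd(459,58,.048,"block -x left"); jd(571,58,.048,"block -x right"); jd(456,236,.048,"block +x left"); jd(569,238,.048,"block +x r")
```

```text
spine back -x (exp s 90.8, d TCP-7) s 90.4 d 3.6
spine front -x s 90.4 d 17.6
fence face s 76.7 d 0.7
fence face s 97.3 d -0.8
nose -x top z42 s 93.7 d 13.1
nose z30 s 94.6 d 13.2
nose fr z30 s 104.1 d 13.2
block -x left s 76.4 d 28.3
block -x right s 76.4 d 58.3
block +x left s 124.7 d 28.1
block +x r s 125.3 d 59.7
```

All consistent: leaf1 sits at s≈100.4, the nose centre at 100.7, with play on both sides. I lower leaf1.

Emit:
{"method": "carry_out", "body": {
  "moves": [
    [0, -1, -25, 0, 0, 0, 0],
    [0, -1, -50, 0, 0, 0, 0],
    [0, -1, -65, 0, 0, 0, 0],
    [0, -1, -80, 0, 0, 0, 0],
    [0, -1, -86, 0, 0, 0, 0]
  ]
}}

```text
time_s: 6.7
tcp_pos: [0.5475, -0.1872, 0.098]
eef_rot: [179.2, 89.9, 170.4]
contact_force: [-0.7, -0.8, -1.1]
gripper_width: 0.0139
```

```bash
python3 st.py
```

```text
t 6.7 s 136.3 d 11.8 z 98.0 F a,n,z -0.58 -0.88 -1.12 M [-0.03  0.02 -0.  ] yaw -8.87 tilt [ 0.     -0.0021] w 0.0139
```

Emit:
{"method": "carry_out", "body": {
  "moves": [
    [0, 0, 0, 0, 0, 0, 0],
    [0, 0, -3, 0, 0, 0, 0],
    [0, 0, -3, 0, 0, 0, 0]
  ]
}}

```text
time_s: 7.0
tcp_pos: [0.5484, -0.1883, 0.0968]
eef_rot: [8.3, 89.9, -0.6]
contact_force: [-0.7, 0.3, -2.5]
gripper_width: 0.0138
```

```bash
python3 st.py
```

```text
t 7.0 s 137.3 d 10.8 z 96.8 F a,n,z -0.75 0.14 -2.46 M [-0.04  0.03 -0.03] yaw -8.93 tilt [0.0001 0.0009] w 0.0138
```

Emit:
{"method": "carry_out", "body": {
  "moves": [
    [-0.16, -1, 0, 0, 0, 0, 0],
    [-0.3, -2, 0, 0, 0, 0, 0],
    [-0.3, -2, 0, 0, 0, 0, 0],
    [-0.3, -2, 0, 0, 0, 0, 0]
  ]
}}

```text
time_s: 7.4
tcp_pos: [0.5477, -0.1907, 0.0965]
eef_rot: [12.4, 90.0, 3.4]
contact_force: [-0.2, -0.2, -1.6]
gripper_width: 0.0142
```

```bash
python3 st.py
```

```text
t 7.4 s 137.0 d 8.3 z 96.5 F a,n,z -0.18 -0.24 -1.64 M [-0.1  -0.   -0.02] yaw -8.96 tilt [0.0001 0.0003] w 0.0142
```

Sliding on toward the fence and lowering to the board in small steps.

Emit:
{"method": "carry_out", "body": {
  "moves": [
    [-0.1, -0.5, -2, 0, 0, 0, 0],
    [-0.1, -0.8, -3, 0, 0, 0, 0],
    [-0.1, -0.8, -3, 0, 0, 0, 0],
    [-0.1, -0.8, -3, 0, 0, 0, 0]
  ]
}}

```text
time_s: 7.8
tcp_pos: [0.5476, -0.1914, 0.0932]
eef_rot: [-170.0, 90.0, -178.9]
contact_force: [0.2, -0.0, -1.0]
gripper_width: 0.0134
```

```bash
python3 st.py
```

```text
t 7.8 s 137.0 d 7.6 z 93.2 F a,n,z 0.18 0.0 -0.96 M [ 0.01  0.01 -0.06] yaw -8.95 tilt [-0.     -0.0002] w 0.0134
```

Emit:
{"method": "carry_out", "body": {
  "moves": [
    [-0.1, -0.5, 0, 0, 0, 0, 0],
    [-0.1, -0.5, 0, 0, 0, 0, 0],
    [-0.1, -0.5, 0, 0, 0, 0, 0]
  ]
}}

```text
time_s: 8.1
tcp_pos: [0.5475, -0.1919, 0.0934]
eef_rot: [13.7, 90.0, 4.7]
contact_force: [-0.1, 0.6, -1.3]
gripper_width: 0.0139
```

```bash
python3 st.py
```

```text
t 8.1 s 137.0 d 7.1 z 93.4 F a,n,z -0.23 0.53 -1.35 M [ 0.   -0.03  0.  ] yaw -8.95 tilt [0.     0.0001] w 0.0139
```

Emit:
{"method": "carry_out", "body": {
  "moves": [
    [-0.1, -0.5, -0.5, 0, 0, 0, 0],
    [-0.1, -0.5, -1.0, 0, 0, 0, 0],
    [-0.1, -0.5, -1.5, 0, 0, 0, 0],
    [-0.1, -0.5, -1.5, 0, 0, 0, 0]
  ]
}}

```text
time_s: 8.5
tcp_pos: [0.5475, -0.1923, 0.0918]
eef_rot: [33.7, 90.0, 24.7]
contact_force: [0.7, 0.1, -0.9]
gripper_width: 0.0139
```

```bash
python3 st.py
```

```text
t 8.5 s 137.0 d 6.7 z 91.8 F a,n,z 0.69 0.2 -0.94 M [ 0.35 -0.23  0.01] yaw -8.95 tilt [0.0001 0.0001] w 0.0139
```

Emit:
{"method": "carry_out", "body": {
  "moves": [
    [-0.1, -0.5, -0.5, 0, 0, 0, 0],
    [-0.1, -0.5, -1, 0, 0, 0, 0],
    [-0.1, -0.5, -1, 0, 0, 0, 0]
  ]
}}

```text
time_s: 8.8
tcp_pos: [0.5476, -0.1925, 0.0912]
eef_rot: [36.1, 90.0, 27.2]
contact_force: [-0.4, 4.5, 2.5]
gripper_width: 0.0137
```

```bash
python3 st.py
```

```text
t 8.8 s 137.2 d 6.6 z 91.2 F a,n,z -1.14 4.39 2.47 M [2.02 0.16 0.06] yaw -8.93 tilt [0.0005 0.0006] w 0.0137
```

Leaf1 is fully down: z is 91.2, exactly the predicted board height, with 4 N on both fence and board, and it met no resistance on the way, so it is loose. I back off slightly, lift, and step 24 mm along to leaf2.

Emit:
{"method": "carry_out", "body": {
  "moves": [
    [0.2, 1, 2, 0, 0, 0, 0],
    [0.2, 1.2, 15, 0, 0, 0, 0],
    [0.2, 1.2, 42, 0, 0, 0, 0],
    [-12, 3.2, 42, 0, 0, 0, 0],
    [-23.5, 5, 42, 0, 0, 0, 0]
  ]
}}

```text
time_s: 9.3
tcp_pos: [0.5235, -0.188, 0.1338]
eef_rot: [5.4, 89.9, -3.5]
contact_force: [-0.3, 0.3, -2.0]
gripper_width: 0.0137
```

Emit:
{"method": "carry_out", "body": {
  "moves": [
    [0, 0, 0, 0, 0, 0, 0],
    [0, 0, 0, 0, 0, 0, 0]
  ]
}}

```text
time_s: 9.5
tcp_pos: [0.5231, -0.188, 0.1327]
eef_rot: [-163.1, 90.0, -172.1]
contact_force: [-0.2, -0.9, -1.6]
gripper_width: 0.0137
```

```bash
python3 st.py
```

```text
t 9.5 s 112.3 d 7.2 z 132.7 F a,n,z -0.1 -0.92 -1.59 M [-0.02 -0.09  0.03] yaw -8.95 tilt [-0.0001 -0.0005] w 0.0137
```

Emit:
{"method": "carry_out", "body": {
  "moves": [
    [0, 0, -8, 0, 0, 0, 0],
    [0, 0, -14, 0, 0, 0, 0],
    [0, 0, -20, 0, 0, 0, 0],
    [0, 0, -26, 0, 0, 0, 0],
    [0, 0, -26, 0, 0, 0, 0]
  ]
}}

```text
time_s: 10.0
tcp_pos: [0.5231, -0.1878, 0.1054]
eef_rot: [-176.2, 89.9, 174.8]
contact_force: [-0.8, -0.3, -0.8]
gripper_width: 0.0139
```

```bash
python3 st.py
```

```text
t 10.0 s 112.2 d 7.3 z 105.4 F a,n,z -0.74 -0.39 -0.79 M [-0.08  0.05  0.01] yaw -8.96 tilt [-0.0002 -0.0023] w 0.0139
```

Emit:
{"method": "carry_out", "body": {
  "moves": [
    [0, -0.3, -6, 0, 0, 0, 0],
    [0, -0.5, -11, 0, 0, 0, 0],
    [-0.1, -0.7, -14, 0, 0, 0, 0],
    [-0.1, -0.7, -14.5, 0, 0, 0, 0],
    [-0.1, -0.7, -14.5, 0, 0, 0, 0]
  ]
}}

```text
time_s: 10.5
tcp_pos: [0.5236, -0.1885, 0.0922]
eef_rot: [167.0, 90.0, 158.1]
contact_force: [-0.2, 1.2, -1.8]
gripper_width: 0.0138
```

```bash
python3 st.py
```

```text
t 10.5 s 112.9 d 6.7 z 92.2 F a,n,z -0.39 1.13 -1.83 M [ 0.27  0.05 -0.02] yaw -8.95 tilt [ 0.0001 -0.0003] w 0.0138
```

Emit:
{"method": "carry_out", "body": {
  "moves": [
    [0, -0.1, -0.8, 0, 0, 0, 0],
    [0, -0.2, -1.5, 0, 0, 0, 0],
    [0, -0.2, -1.5, 0, 0, 0, 0]
  ]
}}

```text
time_s: 10.8
tcp_pos: [0.524, -0.1887, 0.0912]
eef_rot: [10.5, 90.0, 1.6]
contact_force: [0.2, 2.2, 1.7]
gripper_width: 0.0135
```

```bash
python3 st.py
```

```text
t 10.8 s 113.3 d 6.6 z 91.2 F a,n,z -0.18 2.16 1.7 M [0.98 0.16 0.04] yaw -8.94 tilt [0.0001 0.0008] w 0.0135
```

Leaf2 is also fully down against the fence (z 91.2), with no insertion force: loose. On to leaf3.

Emit:
{"method": "carry_out", "body": {
  "moves": [
    [0.1, 0.6, 2, 0, 0, 0, 0],
    [0.1, 0.8, 15, 0, 0, 0, 0],
    [0.1, 0.8, 42, 0, 0, 0, 0],
    [-12, 2.7, 42, 0, 0, 0, 0],
    [-23.7, 4.6, 42, 0, 0, 0, 0]
  ]
}}

```text
time_s: 11.3
tcp_pos: [0.4998, -0.1842, 0.1338]
eef_rot: [10.8, 89.9, 1.8]
contact_force: [-0.1, -0.1, -1.2]
gripper_width: 0.0137
```

Emit:
{"method": "carry_out", "body": {
  "moves": [
    [0, 0, 0, 0, 0, 0, 0],
    [0, 0, 0, 0, 0, 0, 0]
  ]
}}

```text
time_s: 11.5
tcp_pos: [0.4994, -0.1842, 0.1327]
eef_rot: [-166.5, 90.0, -175.4]
contact_force: [0.2, 0.5, -1.4]
gripper_width: 0.0138
```

```bash
python3 st.py
```

```text
t 11.5 s 88.2 d 7.2 z 132.7 F a,n,z 0.15 0.5 -1.4 M [-0.   -0.07  0.04] yaw -8.94 tilt [-0.0001 -0.0004] w 0.0138
```

Emit:
{"method": "carry_out", "body": {
  "moves": [
    [0, 0, -8, 0, 0, 0, 0],
    [0, 0, -13, 0, 0, 0, 0],
    [0, 0, -17, 0, 0, 0, 0],
    [0, 0, -20, 0, 0, 0, 0],
    [0, 0, -20, 0, 0, 0, 0]
  ]
}}

```text
time_s: 12.0
tcp_pos: [0.4997, -0.1842, 0.112]
eef_rot: [-171.9, 89.9, 179.2]
contact_force: [0.8, -0.1, -1.0]
gripper_width: 0.0141
```

```bash
python3 st.py
```

```text
t 12.0 s 88.6 d 7.2 z 112.0 F a,n,z 0.79 0.0 -1.01 M [-0.01 -0.03  0.02] yaw -8.95 tilt [-0.0002 -0.0013] w 0.0141
```

Emit:
{"method": "carry_out", "body": {
  "moves": [
    [0, 0, -4, 0, 0, 0, 0],
    [0, 0, -8, 0, 0, 0, 0],
    [0, 0, -8, 0, 0, 0, 0]
  ]
}}

```text
time_s: 12.3
tcp_pos: [0.4996, -0.1841, 0.1042]
eef_rot: [177.9, 89.9, 168.9]
contact_force: [0.1, -0.6, -1.5]
gripper_width: 0.0136
```

```bash
python3 st.py
```

```text
t 12.3 s 88.5 d 7.3 z 104.2 F a,n,z 0.19 -0.57 -1.52 M [-0.05  0.03  0.01] yaw -8.96 tilt [ 0.     -0.0009] w 0.0136
```

Past the nose line with no force. Now down to the board, back to the fence.

Emit:
{"method": "carry_out", "body": {
  "moves": [
    [0, -0.3, -5, 0, 0, 0, 0],
    [0, -0.5, -10, 0, 0, 0, 0],
    [-0.1, -0.7, -13, 0, 0, 0, 0],
    [-0.1, -0.8, -14.5, 0, 0, 0, 0],
    [-0.1, -0.8, -14.5, 0, 0, 0, 0]
  ]
}}

```text
time_s: 12.8
tcp_pos: [0.4998, -0.1849, 0.0912]
eef_rot: [-63.1, 90.0, -72.0]
contact_force: [-4.4, 3.4, 9.7]
gripper_width: 0.014
```

```bash
python3 st.py
```

```text
t 12.8 s 88.8 d 6.6 z 91.2 F a,n,z -4.9 2.65 9.7 M [1.41 1.56 0.04] yaw -8.92 tilt [-0.0001  0.    ] w 0.014
```

Leaf3 is fully down (z 91.2), and it passed the nose without force: loose. Now leaf4, with the grip raised to 60 N because it should bind.

Emit:
{"method": "carry_out", "body": {
  "moves": [
    [0.1, 0.3, 3, 0, 0, 0, 0],
    [0.1, 0.5, 15, 0, 0, 0, 0],
    [0.1, 0.5, 43, 0, 0, 0, 0],
    [-12, 2.4, 43, 0, 0, 0, 0],
    [-23.2, 4.1, 43, 0, 0, 0, 0]
  ],
  "squeeze": 60
}}

```text
time_s: 13.3
tcp_pos: [0.4765, -0.1808, 0.1341]
eef_rot: [14.7, 89.9, 5.7]
contact_force: [-1.2, -0.2, -2.4]
gripper_width: 0.0136
```

Emit:
{"method": "carry_out", "body": {
  "moves": [
    [0, 0, 0, 0, 0, 0, 0],
    [0, 0, -8, 0, 0, 0, 0],
    [0, 0, -10, 0, 0, 0, 0],
    [0, 0, -10, 0, 0, 0, 0]
  ]
}}

```text
time_s: 13.7
tcp_pos: [0.4763, -0.1809, 0.1222]
eef_rot: [-171.7, 89.9, 179.3]
contact_force: [0.1, 0.2, -1.2]
gripper_width: 0.0137
```

```bash
python3 st.py
```

```text
t 13.7 s 64.9 d 6.8 z 122.2 F a,n,z 0.09 0.24 -1.17 M [-0.07 -0.02 -0.01] yaw -8.95 tilt [-0.0003 -0.002 ] w 0.0137
```

Emit:
{"method": "carry_out", "body": {
  "moves": [
    [0, 0, -2, 0, 0, 0, 0],
    [0, 0, -4, 0, 0, 0, 0],
    [0, 0, -6, 0, 0, 0, 0],
    [0, 0, -8, 0, 0, 0, 0],
    [0, 0, -8, 0, 0, 0, 0]
  ]
}}

```text
time_s: 14.2
tcp_pos: [0.4765, -0.1809, 0.115]
eef_rot: [-175.2, 90.0, 175.8]
contact_force: [0.1, 0.7, -0.7]
gripper_width: 0.0134
```

```bash
python3 st.py
```

```text
t 14.2 s 65.1 d 6.8 z 115.0 F a,n,z -0.03 0.74 -0.69 M [-0.02  0.04  0.01] yaw -8.95 tilt [-0.     -0.0005] w 0.0134
```

Emit:
{"method": "carry_out", "body": {
  "moves": [
    [0, 0, -2, 0, 0, 0, 0],
    [0, 0, -3, 0, 0, 0, 0],
    [0, 0, -3, 0, 0, 0, 0]
  ]
}}

```text
time_s: 14.5
tcp_pos: [0.4771, -0.1811, 0.113]
eef_rot: [-17.3, 89.9, -26.2]
contact_force: [-1.1, -0.5, 4.7]
gripper_width: 0.014
```

```bash
python3 st.py
```

```text
t 14.5 s 65.8 d 6.7 z 113.0 F a,n,z -1.01 -0.69 4.69 M [-0.24  0.42  0.04] yaw -8.93 tilt [-0.0003  0.0011] w 0.014
```

Resistance appears as leaf4 meets the nose. I continue gently.

Emit:
{"method": "carry_out", "body": {
  "moves": [
    [0, 0, -1, 0, 0, 0, 0],
    [0, 0, -2, 0, 0, 0, 0],
    [0, 0, -2, 0, 0, 0, 0]
  ]
}}

```text
time_s: 14.8
tcp_pos: [0.4774, -0.1811, 0.1112]
eef_rot: [-9.5, 89.9, -18.5]
contact_force: [-1.0, 0.6, 6.1]
gripper_width: 0.0138
```

```bash
python3 st.py
```

```text
t 14.8 s 66.1 d 6.7 z 111.2 F a,n,z -1.1 0.44 6.13 M [-0.24  0.28 -0.01] yaw -8.92 tilt [-0.0003  0.0018] w 0.0138
```

Emit:
{"method": "carry_out", "body": {
  "moves": [
    [0, 0, -1, 0, 0, 0, 0],
    [0, 0, -2, 0, 0, 0, 0],
    [0, 0, -2, 0, 0, 0, 0]
  ]
}}

```text
time_s: 15.1
tcp_pos: [0.4777, -0.1812, 0.1092]
eef_rot: [-8.1, 89.9, -17.0]
contact_force: [-0.1, -1.6, 4.1]
gripper_width: 0.0135
```

```bash
python3 st.py
```

```text
t 15.1 s 66.3 d 6.8 z 109.2 F a,n,z 0.13 -1.58 4.15 M [-0.37  0.07 -0.01] yaw -8.92 tilt [-0.0003  0.0022] w 0.0135
```

Emit:
{"method": "carry_out", "body": {
  "moves": [
    [0, 0, -2, 0, 0, 0, 0],
    [0, 0, -4, 0, 0, 0, 0],
    [0, 0, -6, 0, 0, 0, 0],
    [0, 0, -8, 0, 0, 0, 0],
    [0, 0, -8, 0, 0, 0, 0]
  ]
}}

```text
time_s: 15.6
tcp_pos: [0.4778, -0.1812, 0.1011]
eef_rot: [-5.9, 89.9, -14.8]
contact_force: [-0.0, -1.5, 3.0]
gripper_width: 0.0135
```

```bash
python3 st.py
```

```text
t 15.6 s 66.5 d 6.7 z 101.1 F a,n,z 0.2 -1.48 2.98 M [-0.65 -0.38 -0.03] yaw -8.93 tilt [-0.0002  0.0024] w 0.0135
```

Emit:
{"method": "carry_out", "body": {
  "moves": [
    [0, 0, -2, 0, 0, 0, 0],
    [0, 0, -4, 0, 0, 0, 0],
    [0, 0, -6, 0, 0, 0, 0],
    [0, 0, -7, 0, 0, 0, 0],
    [0, 0, -7, 0, 0, 0, 0]
  ]
}}

```text
time_s: 16.1
tcp_pos: [0.4776, -0.1812, 0.094]
eef_rot: [-5.7, 89.9, -14.6]
contact_force: [0.6, -1.8, 3.3]
gripper_width: 0.0139
```

```bash
python3 st.py
```

```text
t 16.1 s 66.3 d 6.7 z 94.0 F a,n,z 0.93 -1.72 3.34 M [-0.75 -0.31 -0.04] yaw -8.93 tilt [-0.0002  0.002 ] w 0.0139
```

Steady drag of about 4.5 N; only 2.8 mm to go.

Emit:
{"method": "carry_out", "body": {
  "moves": [
    [0, 0, -1.5, 0, 0, 0, 0],
    [0, 0, -2.5, 0, 0, 0, 0],
    [0, 0, -3, 0, 0, 0, 0],
    [0, 0, -3, 0, 0, 0, 0]
  ]
}}

```text
time_s: 16.5
tcp_pos: [0.4777, -0.1812, 0.0912]
eef_rot: [-9.2, 89.9, -18.1]
contact_force: [-0.1, -0.6, 6.1]
gripper_width: 0.0138
```

```bash
python3 st.py
```

```text
t 16.5 s 66.3 d 6.7 z 91.2 F a,n,z 0.02 -0.57 6.1 M [-0.54  0.02 -0.01] yaw -8.92 tilt [-0.0003  0.002 ] w 0.0138
```

Emit:
{"method": "carry_out", "body": {
  "moves": [
    [0, 0, -0.5, 0, 0, 0, 0],
    [0, 0, -0.5, 0, 0, 0, 0],
    [0, 0, -0.5, 0, 0, 0, 0]
  ]
}}

```text
time_s: 16.8
tcp_pos: [0.4778, -0.1812, 0.0911]
eef_rot: [-11.3, 89.9, -20.2]
contact_force: [-0.6, -1.2, 12.3]
gripper_width: 0.0137
```

Run:
```python
from st import *
st()
i=r.capture("side"); c=cam("side"); p=proj(c,(.51,-.17,.05)).round().astype(int); x,y=p
a1=cv2.resize(i[y-55:y+45,x-70:x+70],None,fx=4,fy=4,interpolation=cv2.INTER_CUBIC)
cv2.imwrite("pics/s5.png",a1)
```

```text
t 16.8 s 66.4 d 6.7 z 91.1 F a,n,z -0.41 -1.25 12.35 M [-0.2   0.59 -0.04] yaw -8.91 tilt [-0.0004  0.0022] w 0.0137
```

View pics/s5.png

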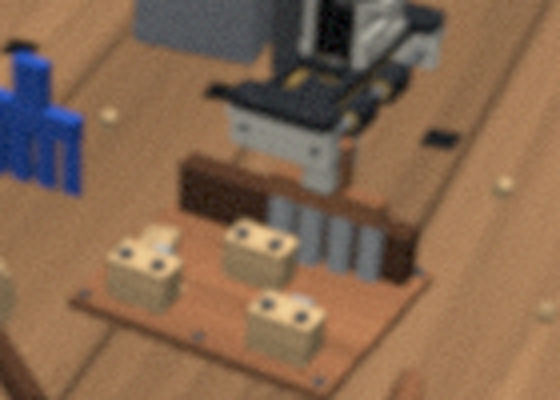

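Side view: the gauge stands against the fence with its leaves on the board and leaf4 behind the working stop. Board contact is confirmed at z 91.1 with force rising. I relax the push and release.

Emit:
{"method": "carry_out", "body": {
  "moves": [
    [0, 0, 0.8, 0, 0, 0, 0],
    [0, 0, 0.9, 0, 0, 0, 0],
    [0, 0, 0.9, 0, 0, 0, 10],
    [0, 0, 0.9, 0, 0, 0, 35],
    [0, 0, 0.9, 0, 0, 0, 60]
  ],
  "squeeze": 20
}}

```text
time_s: 17.35
tcp_pos: [0.4756, -0.1805, 0.09]
eef_rot: [168.9, 89.9, 159.9]
contact_force: [0.4, -0.4, 0.3]
gripper_width: 0.0247
```

Emit:
{"method": "carry_out", "body": {
  "moves": [
    [0, 0, 0, 0, 0, 0, 60],
    [0, 0, 0, 0, 0, 0, 60],
    [0, 0, 0, 0, 0, 0, 60],
    [0, 0, 0, 0, 0, 0, 60]
  ]
}}

```text
time_s: 17.75
tcp_pos: [0.4766, -0.1808, 0.0906]
eef_rot: [174.0, 90.0, 165.1]
contact_force: [0.2, 0.5, 0.4]
gripper_width: 0.0514
```

```bash
python3 st.py
```

```text
t 17.75 s 65.2 d 6.9 z 90.6 F a,n,z 0.09 0.52 0.36 M [-0.01 -0.02  0.04] yaw -8.95 tilt [ 0.     -0.0003] w 0.0514
```

Emit:
{"method": "carry_out", "body": {
  "moves": [
    [0, 0, 15, 0, 0, 0, 60],
    [0, 0, 40, 0, 0, 0, 60],
    [0, 0, 65, 0, 0, 0, 60],
    [0, 0, 80, 0, 0, 0, 30],
    [0, 0, 80, 0, 0, 0, 0]
  ]
}}

```text
time_s: 18.25
tcp_pos: [0.4781, -0.1811, 0.173]
eef_rot: [3.6, 89.8, -5.3]
contact_force: [-0.1, 0.2, -0.0]
gripper_width: 0.0419
```

Emit:
{"method": "carry_out", "body": {
  "moves": [
    [10, -1.5, 0, 0, 0, 0, 0],
    [25, -4, 0, 0, 0, 0, 0],
    [32, -5, 0, 0, 0, 0, 0],
    [32, -5, 0, 0, 0, 0, 0],
    [32, -5, 0, 0, 0, 0, 0]
  ]
}}

```text
time_s: 18.75
tcp_pos: [0.5082, -0.1859, 0.1697]
eef_rot: [-177.6, 89.9, 173.5]
contact_force: [0.6, 0.3, 0.5]
gripper_width: 0.0035
```

Run:
```python
from st import *
st(); c=cam("wrist"); i=r.capture("wrist"); cv2.imwrite("pics/w6.png",cv2.resize(i[60:280,180:440],None,fx=2.7,fy=2.7,interpolation=cv2.INTER_CUBIC))
for nme,s,d,z in [("spine -x back",19.7,-.3,.087),("spine +x fr",111.7,14.7,.087),("handle top -x back",50.7,-.3,.127)]:
    p=F+s*a+d*n; q=proj(c,(p[0]/1000,p[1]/1000,z)); print(nme,((q-[180,60])*2.7).round())
```

```text
t 18.75 s 97.2 d 6.9 z 169.7 F a,n,z 0.5 0.39 0.5 M [-0.04  0.03 -0.  ] yaw -8.97 tilt [-0.0001 -0.0019] w 0.0035
spine -x back [351.  91.]
spine +x fr [410. 458.]
handle top -x back [346. 238.]
```

View pics/w6.png

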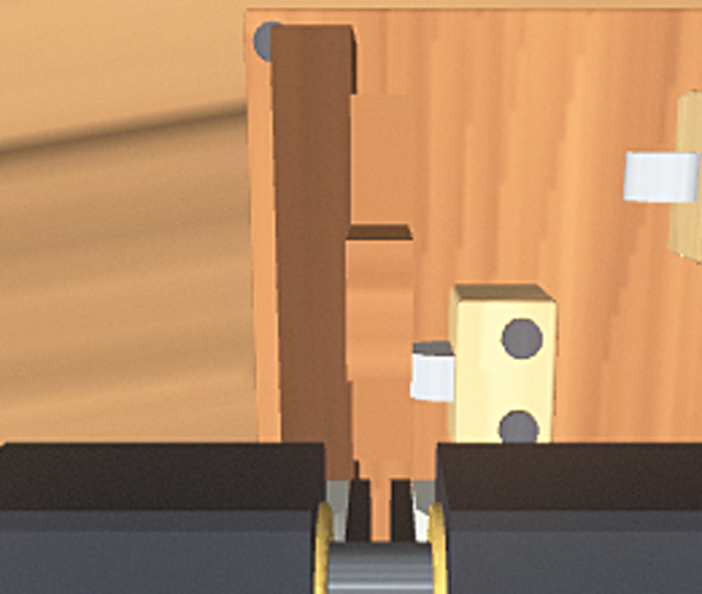

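The handle at (346–412,238) and spine at (351,93) sit exactly where predicted: square on the fence, with leaf4 at the nose. As a last check I touch the spine top above leaf4 with shut fingers (it should be at z≈87), in case the leaf stayed a hair high.

Emit:
{"method": "carry_out", "body": {
  "moves": [
    [0, 0, -30, 0, 0, 0, 0],
    [0, 0, -55, 0, 0, 0, 0],
    [0, 0, -70, 0, 0, 0, 0],
    [0, 0, -78, 0, 0, 0, 0],
    [0, 0, -78, 0, 0, 0, 0]
  ]
}}

```text
time_s: 19.3
tcp_pos: [0.5079, -0.1858, 0.0919]
eef_rot: [-173.5, 89.9, 177.6]
contact_force: [-0.6, -0.6, 0.9]
gripper_width: 0.0004
```

Emit:
{"method": "carry_out", "body": {
  "moves": [
    [0, 0, -1, 0, 0, 0, 0],
    [0, 0, -2, 0, 0, 0, 0],
    [0, 0, -3, 0, 0, 0, 0],
    [0, 0, -3, 0, 0, 0, 0]
  ]
}}

```text
time_s: 19.7
tcp_pos: [0.5089, -0.1859, 0.0901]
eef_rot: [8.4, 90.0, -0.6]
contact_force: [-0.4, -0.5, 0.5]
gripper_width: 0.0003
```

```bash
python3 st.py
```

```text
t 19.7 s 97.9 d 7.0 z 90.1 F a,n,z -0.28 -0.58 0.54 M [-0.07  0.02 -0.06] yaw -8.95 tilt [0.0001 0.0007] w 0.0003
```

Emit:
{"method": "carry_out", "body": {
  "moves": [
    [0, 0, -1, 0, 0, 0, 0],
    [0, 0, -2, 0, 0, 0, 0],
    [0, 0, -2.5, 0, 0, 0, 0],
    [0, 0, -2.5, 0, 0, 0, 0]
  ]
}}

```text
time_s: 20.1
tcp_pos: [0.5088, -0.1859, 0.0874]
eef_rot: [-24.8, 90.0, -33.7]
contact_force: [-0.7, -0.3, 3.1]
gripper_width: 0.0005
```

Emit:
{"method": "carry_out", "body": {
  "moves": [
    [0, 0, -0.5, 0, 0, 0, 0],
    [0, 0, -0.8, 0, 0, 0, 0],
    [0, 0, -0.8, 0, 0, 0, 0]
  ]
}}

```text
time_s: 20.4
tcp_pos: [0.509, -0.186, 0.0873]
eef_rot: [-15.1, 90.0, -24.0]
contact_force: [-2.5, 1.4, 8.9]
gripper_width: 0.0003
```

```bash
python3 st.py
```

```text
t 20.4 s 98.0 d 6.9 z 87.3 F a,n,z -2.7 0.97 8.91 M [0.51 0.98 0.03] yaw -8.93 tilt [-0.0002  0.0007] w 0.0003
```

The spine top is solid at z 87.3 under 9 N, so leaf4 is fully seated. I retreat straight up, clear of everything.

Emit:
{"method": "carry_out", "body": {
  "moves": [
    [0, 0, 5, 0, 0, 0, 0],
    [0, 0, 30, 0, 0, 0, 0],
    [0, 0, 75, 0, 0, 0, 0],
    [0, 0, 120, 0, 0, 0, 0],
    [0, 0, 140, 0, 0, 0, 0]
  ]
}}

```text
time_s: 20.9
tcp_pos: [0.5102, -0.1863, 0.2309]
eef_rot: [-1.9, 89.7, -10.8]
contact_force: [0.8, 0.3, -0.4]
gripper_width: 0.0001
```

Emit:
{"method": "carry_out", "body": {
  "moves": [
    [0, 0, 0, 0, 0, 0, 0],
    [0, 0, 0, 0, 0, 0, 0],
    [0, 0, 0, 0, 0, 0, 0]
  ]
}}

```text
time_s: 21.2
tcp_pos: [0.5079, -0.1858, 0.2252]
eef_rot: [177.2, 89.9, 168.2]
contact_force: [0.3, -0.8, 0.5]
gripper_width: 0.0006
```

Run:
```python
from st import *
st()
i=r.capture("scene"); cv2.imwrite("pics/s7.png",cv2.resize(i[80:310,130:480],None,fx=2,fy=2))
```

```text
t 21.2 s 96.9 d 7.0 z 225.2 F a,n,z 0.37 -0.7 0.53 M [-0.03 -0.06 -0.01] yaw -8.96 tilt [ 0.0001 -0.0021] w 0.0006
```

View pics/s7.png

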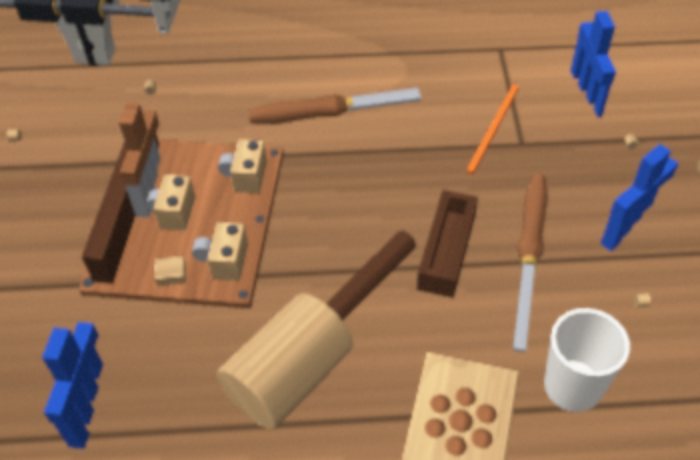

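The gauge (135,165) stands on the fence with its thick leaf at the nose (152,197). The stand is empty and everything else is where it was. I hand in.

```bash
python3 -c "
from plant import r
print(r.close_job())"
```

```text
the job is handed in; nothing more can be done
None
```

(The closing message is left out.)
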